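# Bar the coaster press and set its wheel two turns open

### The arm

A 7-joint arm with a two-finger parallel gripper is mounted at the origin on the work surface. World frame = base frame: x ahead of the robot, y to its left, z up, the work surface at z = 0. Lengths are in mm, angles in rad, forces in N, time in s.
With the tool pointing down it reaches from about 425 to 825 mm from the base axis. Payload 3.6 kg.
Tool frame: the origin (TCP) lies midway between the tips of the shut fingers; the grasp point (between the pads) lies 19 mm behind it; z points along the fingers, y is the line along which they close (so a half turn about z gives the same grasp; the last joint's range is limited). The gripper opens to 85 mm and grips with 20 to 120 N. Pads are 22 mm wide; open, the fingers measure 114 mm over their backs; the gripper's body (76 mm by 85 mm) begins 54 mm behind the grasp point. The pads swing forward as they close: fully open they stand 13 mm farther back than shut.
Start: joints at [1.258, 0.615, -0.013, 1.423, 0.008, 1.103, -0.04], TCP at [183.263, -623.6, 231.297] pointing down, gripper open.
Joint ranges: [-3.12, 3.12], [-0.3, 2.06], [-1.34, 1.32], [0.26, 2.42], [-1.36, 4.5], [0.01, 1.98], [-2.84, 2.84]. Speed limits (rad/s): [2.79, 2.79, 3.14, 3.14, 3.14, 3.14, 3.14].

### API

Orientations are given as a rotation vector (axis times angle).
In Python, from bench import ctrl gives the robot as it stands. The module is installed in compiled form; this text tells all that it offers.
- The arm moves only by the tool advance, called as a command line: name --pt "numbers of a row" for each row, then --argument value for the rest. Schema: {"type":"object","properties":{"segments":{"type":"array","items":{"type":"object","properties":{"aperture":{"type":"number"},"xyz":{"type":"array","items":{"type":"number"},"minItems":3,"maxItems":3},"r":{"type":"array","items":{"type":"number"},"minItems":3,"maxItems":3}},"additionalProperties":false,"required":["aperture"]},"minItems":1,"maxItems":12},"only":{"type":"string"},"quiet":{"type":"boolean"},"lines":{"type":"string"}},"required":["segments"],"additionalProperties":false}. segments is a list of rows, 1 to 12 of them, each an object with the fields aperture (the finger opening in mm), xyz (a list: dx, dy, dz in parts of the range, where 1.0 means 750 mm), r (a list: a rotation vector rx, ry, rz in normalised numbers (1 is pi rad)); a field left out counts as zero (the opening has to be given); each row is the pose to reach, as a shift and turn from the pose commanded when the call began, along the tool's axes at that moment; what a row does not reach only later rows make up. A row lasts 1/8 s, in which the tool goes at most 62.5 mm and 0.188 rad, less where a joint would pass 70% of its speed; a pose out of reach is approached as far as the arm can. The fingers move at their own pace and stop on an object; the grip force is fixed at half the most. Time passes only in rows, so rows that do not move let the fingers close. The tool returns the time, the measured TCP pose, the force, the opening and the grip force at its end. only (a regular expression) keeps the lines of the reply that match it, lines (a string "A,B") keeps lines A to B, and quiet returns only ok. No shift or turn number may pass 1 either way. Input that does not fit is refused with a message, and nothing moves.
- ctrl.state(): the state, without advancing time (a new reading comes with each control period).
- ctrl.capture(name): name is "scene" or "top" or "wrist"; returns (picture, depth): 480x640x3 uint8, red, green, blue; 480x640 float32, mm along the optical axis (not along the pixel's ray), 0 where there is no reading.
- ctrl.camera_info(name): a dict with "intrinsics" (3x3 intrinsics, pixels), "position" and "rotation" of the camera in the world. Camera axes: x right, y up, looking along -z (the intrinsics and any distortion apply to the point x, -y, -z); pixel columns grow to the right and rows downward; lengths in mm; the calibration is good to about 2 mm. The wrist camera is an equidistant fisheye: a pixel r from the principal point sees the ray r / f radians off the axis. A picture is of the moment at which its call begins: read the wrist's pose just before it. camera_info takes no time and is no camera call; for the wrist camera it gives the pose at the moment of the call.
- ctrl.sign_off(): hands the job in; it is judged then, once.
The state is a dict: "t": time; "joints": joint angles; "joint_vel": joint speeds; "tau": joint torques, N m; "ee_pos": TCP position; "orientation": TCP orientation; "ft_force": force on the tool from outside, world axes, zero at the start; "ft_torque": the same for the moment, N m; "width": finger opening in mm; "grip_force": force on a finger pad.
Only numpy, scipy, OpenCV 4.12 (cv2) and the standard library are available. Lean on these libraries where they do the work, as an engineer would, in place of code of your own. Each camera call takes 0.05 s, during which the arm holds its last target. There are 200 camera calls.

### The job

Lay the wooden retaining bar, grip upwards, across the press's two notched rests so that it lies flat in both notches, centred over the coaster, and let go of it. Then take the hand wheel by its crank knob, close it (clockwise from above) until it comes to its stop, and back it off exactly two full turns; the screw has no lock, so finish while still holding the knob still there. Leave the other things on the table where they are.

Things in the scene. Friction and masses are not known exactly. Their poses are not given: they have to be found in the camera images.
- press: Coaster press fixed to the table: plywood base 140 (x) x 370 (y) x 18 mm, grey column with hand wheel towards -y, two wooden rests towards +y. Origin: centre of the underside, z up; may stand turned. Between the rests an octagonal coaster lies on a pad that the wheel moves 3 mm a turn; its top stays 2 mm or more below the notch floors, clear of the bar.
- seat (a point): Where the bar belongs: midpoint between the rests at notch-floor height (60 mm above the table), 60 mm from the press origin along its +y; axes as the press. The rests stand 100 mm either side of it along y, each 80 (x) x 30 (y) mm, with an open notch 40 mm wide in x running along y between shoulders 12 mm high: 5 mm play either side of the bar.
- bar: Retaining bar, loose, brown wood, 0.16 kg: 30 (x) x 260 (y) x 18 (z) mm, with a grip block 22 (x) x 60 (y) mm standing 30 mm above its middle (top 48 mm above the underside). Origin: centre of the underside; y along the bar, z up. Lies flat on the table, left or right of the press, grip upwards. Either way round is right.
- wheel_axis (a point): Point on the wheel's vertical axis at the height at which to grip the crank knob (150 mm above the table), 140 mm from the press origin along its -y; axes as the press. The wheel is dark steel, 122 mm across, its rim's top 118 mm above the table.
- wheel (a joint): Turn of the wheel, rad: 0 at the stop (closed), growing anticlockwise from above (opening) to 22 at most; 6.283 a turn. At value a the knob lies from the axis at angle a anticlockwise from the press's +x. Begins 0.6 to 1.5 turns open. Turning takes 1 to 2 N at the knob; the stop is hard. The wheel keeps its height and stays where it is left.
- knob_grip (a point): Middle of the crank knob, at the height to grip (150 mm above the table): upright black cylinder 22 mm across and 50 mm tall (122 to 172 mm above the table) standing on the rim, 55 mm from the wheel's axis. It spins freely on its own pin, so a gripper holding it can go round without turning.
- crank_knob: The same crank knob; origin at the centre of its lower end, 28 mm below knob_grip.
- batten: Bystander: plain flat pale batten 34 x 240 x 12 mm without a grip, on the other side of the press from the bar. Origin: underside centre.
- coaster_b: Bystander: octagonal wooden coaster 100 mm across, 13 mm thick, beyond the press. Origin: underside centre.
- bowl: Bystander: white bowl, 110 mm across, 55 mm high. Origin: underside centre.
- jar: Bystander: jar 56 mm across, 75 mm high. Origin: underside centre.
- spoon: Bystander: spoon lying on the table beyond the press.

How it is judged:
By the outcome, as a careful person would: the job done as asked, in the order asked, and still so for the second after the job is handed in, while the arm keeps its last pose, push and grip.
It also fails if it takes over 72 s, if anything falls off the work surface, if the arm or the gripper's body presses on something with over 40 N, if the wrist force passes 120 N, or if a joint passes its speed limit or range.

## Working session

There is one attempt and no reset: what is moved stays moved. The work goes in short steps, Python scripts to look and compute and a tool call to move; the robot and the scene stay as the last step left them, time stands still between calls to the robot, and variables do not carry over. Pictures are saved under pics/ and viewed, at most 10 in all, crops included, and the job is handed in when it is done.

```bash
mkdir -p pics; ls
```

Create h.py:
```python
import numpy as np, cv2
from scipy.spatial.transform import Rotation as R
from bench import ctrl
def cam(n):
    i=ctrl.camera_info(n); return np.array(i["intrinsics"]),np.array(i["position"]),np.array(i["rotation"]),i
def rays(n,uv,c=None):
    K,p,Rm,i=c or cam(n); uv=np.atleast_2d(uv).astype(float)
    a=np.c_[(uv[:,0]-K[0,2])/K[0,0],(uv[:,1]-K[1,2])/K[1,1]]
    if n=="wrist":
        th=np.linalg.norm(a,axis=1,keepdims=True)+1e-12
        d=np.c_[a/th*np.sin(th),np.cos(th)]
    else: d=np.c_[a,np.ones(len(a))]
    d=d*[1,-1,-1]
    return p,d@Rm.T
def onplane(n,uv,z,c=None):
    p,d=rays(n,uv,c); return p+d*((z-p[2])/d[:,2:3])
```

Run:
```python
from h import *
for n in("scene","top","wrist"):
    c=cam(n); print(n,c[3])
    im,d=ctrl.capture(n); np.savez("pics/%s0.npz"%n,im=im,d=d,K=c[0],p=c[1],R=c[2])
    cv2.imwrite("pics/%s0.png"%n,im[...,::-1])
s=ctrl.state(); print(s)
```

```text
pics
scene {'intrinsics': array([[453.45671697,   0.        , 317.28322855],
       [  0.        , 453.45671697, 225.43320438],
       [  0.        ,   0.        ,   1.        ]]), 'position': array([1246.11668597, -112.57139151,  772.45061514]), 'rotation': array([0.61695914, 0.54814186, 1.32116581])}
top {'intrinsics': array([[601.36572041,   0.        , 320.79569026],
       [  0.        , 601.36572041, 237.20230126],
       [  0.        ,   0.        ,   1.        ]]), 'position': array([ 443.43691737,  -17.48848194, 1656.85016369]), 'rotation': array([ 0.09215044, -0.08271503, -1.54099713])}
wrist {'intrinsics': array([[371.64829954,   0.        , 323.20439686],
       [  0.        , 371.64829954, 243.65922678],
       [  0.        ,   0.        ,   1.        ]]), 'position': array([ 254.14911269, -603.7860873 ,  372.31075657]), 'rotation': array([-0.25347133,  0.19299712, -1.27452994])}
{'t': 0.15, 'joints': array([ 1.25851452,  0.61570331, -0.01262342,  1.42453147,  0.0081028 ,
        1.103389  , -0.04040146]), 'joint_vel': array([ 0.00125962, -0.00227285, -0.00118782, -0.00397572,  0.00169677,
        0.00034595, -0.00015166]), 'tau': array([ 7.59099312e-04, -4.69659805e+01,  2.60023680e-01, -1.71249121e+01,
        1.01140776e-02,  7.21626813e-03, -7.03599653e-06]), 'ee_pos': array([ 183.09341559, -623.07410455,  230.39996859]), 'orientation': array([-3.10762082e+00, -4.47207921e-01,  4.68065815e-04]), 'ft_force': array([-0.1083764 , -0.68378178, -1.64010977]), 'ft_torque': array([ 0.00700027,  0.02163705, -0.02985333]), 'grip_force': 0.0, 'width': 85.69272981550735}
```

```bash
sed -i 's/np.array(i\["rotation"\]),i/R.from_rotvec(i["rotation"]).as_matrix(),i/' h.py
```

```text
(no output)
```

View pics/top0.png

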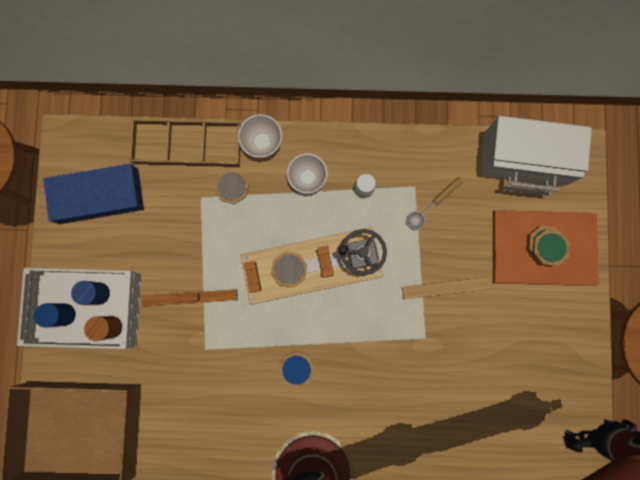

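View pics/scene0.png

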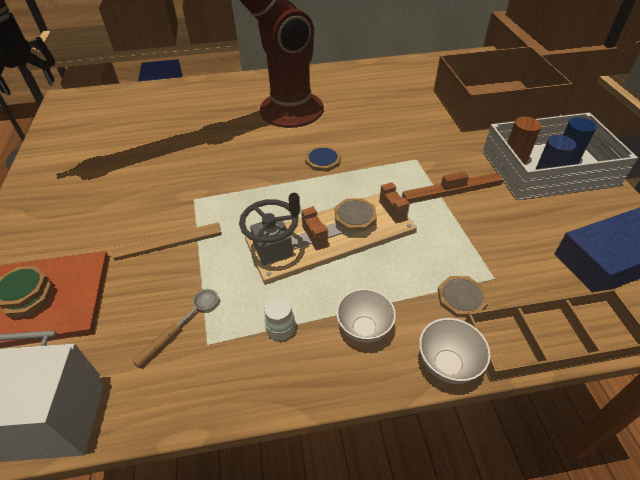

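The top view shows the bar at about (143–237, 297), lying roughly along y, with its far end beside the tray of cups. The press base spans (242–383, 232–302), with rests at (252,277) and (326,262). The wheel is at (361,253) and the knob at (343,250). In the scene view, the bar's grip is at (455,180), the rests are at (315,228) and (394,202), and the knob is at (294,203).

Create m1.py:
```python
from h import *
for n,rois in(("top",dict(bar=(130,280,241,312),r1=(242,255,262,298),r2=(315,240,336,282))),("scene",dict(bar=(402,165,508,210),r1=(378,178,412,225),r2=(300,200,330,252)))):
    f=np.load("pics/%s0.npz"%n); im=f["im"]; hsv=cv2.cvtColor(im,cv2.COLOR_RGB2HSV)
    for k,(a,b,c,d) in rois.items():
        s=hsv[b:d,a:c].reshape(-1,3); 
        m=((hsv[...,0]<15)&(hsv[...,1]>150)&(hsv[...,2]>40)).astype(np.uint8); mm=np.zeros_like(m); mm[b:d,a:c]=m[b:d,a:c]
        v,u=np.nonzero(mm); 
        if len(u)<5: print(n,k,np.median(s,0)); continue
        rect=cv2.minAreaRect(np.c_[u,v].astype(np.float32))
        dd=f["d"][v,u]; K=f["K"]
        P=np.c_[(u-K[0,2])/K[0,0],(v-K[1,2])/K[1,1],np.ones(len(u))]*dd[:,None]*[1,-1,-1]@f["R"].T+f["p"]
        P=P[dd>0]
        print(n,k,len(u),rect,"z pct",np.percentile(P[:,2],[5,30,50,70,95]).round(),"xy med",np.median(P,0).round())
        if k=="bar":
            top=(P[:,2]>35);print("  grip",top.sum(),P[top].mean(0)); 
            o=P[(P[:,2]>12)&(P[:,2]<30)];q=cv2.minAreaRect(o[:,:2].astype(np.float32));print("  bar rect",q)
        else:
            o=P[P[:,2]>55];print("  rest top",o.mean(0),cv2.minAreaRect(o[:,:2].astype(np.float32)) if len(o)>3 else 0)
f=np.load("pics/top0.npz");
for uv in((343,250),(361,253)): print(uv,onplane("top",uv,172 if uv[0]==343 else 118))
```

```bash
python3 m1.py
```

```text
Traceback (most recent call last):
  File "m1.py", line 11, in <module>
    P=np.c_[(u-K[0,2])/K[0,0],(v-K[1,2])/K[1,1],np.ones(len(u))]*dd[:,None]*[1,-1,-1]@f["R"].T+f["p"]
      ~~~~~~~~~~~~~~~~~~~~~~~~~~~~~~~~~~~~~~~~~~~~~~~~~~~~~~~~~~~~~~~~~~~~~~~~~~~~~~~~~~~~~~~~^~~~~~~
ValueError: operands could not be broadcast together with shapes (912,) (3,)
```

View pics/wrist0.png

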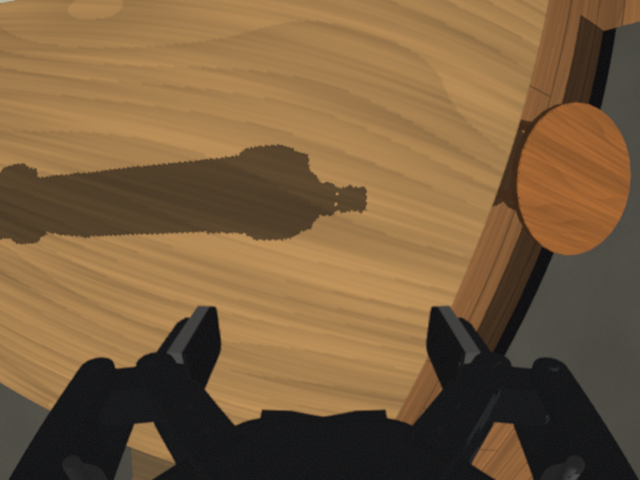

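The wrist view shows only the bare table, the arm's shadow and the fingers, with tips at about (205,310) and (440,310). The task objects are out of view.

```bash
sed -i 's/f\["R"\].T/R.from_rotvec(f["R"]).as_matrix().T/' m1.py; python3 m1.py
```

```text
top bar 912 ((188.6181640625, 297.3311462402344), (10.333355903625488, 94.99604797363281), 86.3086166381836) z pct [12. 17. 19. 23. 50.] xy med [453. 349.  19.]
  grip 195 [452.42829949 348.67268122  46.65562751]
  bar rect ((453.1983337402344, 349.43194580078125), (28.1563777923584, 259.7210388183594), 5.372077465057373)
top r1 309 ((252.04595947265625, 276.49127197265625), (29.236265182495117, 11.133170127868652), 79.2156982421875) z pct [54. 59. 64. 70. 77.] xy med [514. 173.  64.]
  rest top [513.181888   173.66595955  65.88124803] ((511.91790771484375, 174.13385009765625), (77.39691925048828, 27.287412643432617), 13.247010231018066)
top r2 295 ((324.7337951660156, 261.2752685546875), (29.4852352142334, 10.748940467834473), 77.7352294921875) z pct [55. 61. 66. 70. 76.] xy med [559. -18.  66.]
  rest top [557.75192432 -17.75923379  66.13085974] ((557.7986450195312, -17.581329345703125), (77.7470703125, 27.56236457824707), 12.787870407104492)
scene bar 1010 ((449.9104919433594, 184.4261932373047), (20.588476181030273, 102.22953033447266), 78.1469955444336) z pct [ 8. 16. 17. 19. 49
[... 237 characters left out ...]
8828), (30.808408737182617, 23.20720863342285), 47.72631072998047) z pct [16. 58. 60. 70. 73.] xy med [508. 177.  60.]
  rest top [518.1311097 174.8607333  65.4275965] ((518.120849609375, 175.4920196533203), (79.51907348632812, 30.551809310913086), 16.279626846313477)
scene r2 306 ((313.0500183105469, 221.3500213623047), (31.064096450805664, 14.519624710083008), 57.094757080078125) z pct [57. 60. 69. 71. 73.] xy med [561. -20.  69.]
  rest top [564.19866928 -19.49292793  65.41430021] ((565.5487670898438, -18.461530685424805), (80.60237884521484, 29.553050994873047), 13.271172523498535)
(343, 250) [[579.5578533 -62.0732178 172.       ]]
(361, 253) [[ 578.06874778 -110.05690805  118.        ]]
```

Add to h.py:
```python
def go(x,y,z,yaw=None,show=True):
    """shift/turn in tool axes; yaw = world angle of tool y in deg, tool straight down"""
    s=ctrl.state(); R0=R.from_rotvec(s["orientation"]); p=np.array(s["ee_pos"])
    d=R0.inv().apply(np.array([x,y,z])-p); rv=np.zeros(3)
    if yaw is not None:
        a=np.radians(yaw); Y=np.array([np.cos(a),np.sin(a),0]); Z=np.array([0,0,-1.]); X=np.cross(Y,Z)
        rv=(R0.inv()*R.from_matrix(np.c_[X,Y,Z])).as_rotvec()
    if show: print("shift",d.round(1),"rv",rv.round(3))
    return d,rv
def where():
    s=ctrl.state(); Y=R.from_rotvec(s["orientation"]).as_matrix()
    print("t",round(s["t"],2),"pos",np.array(s["ee_pos"]).round(1),"yaw",np.degrees(np.arctan2(Y[1,1],Y[0,1])).round(2),"z",Y[:,2].round(3),"F",np.array(s["ft_force"]).round(1),"w",round(s["width"],1),"grip",round(s["grip_force"],1),"j",np.array(s["joints"]).round(2))
```

```bash
python3 -c "
from h import *
where(); go(575,-70,360,13.2)"
```

```text
t 0.15 pos [ 183.1 -623.1  230.4] yaw -73.62 z [-0.001  0.002 -1.   ] F [-0.1 -0.7 -1.6] w 85.7 grip 0.0 j [ 1.26  0.62 -0.01  1.42  0.01  1.1  -0.04]
shift [ 532.  -420.4 -128.8] rv [-2.000e-03 -1.000e-03 -1.515e+00]
```

Careful with the scale: shifts go in shares of 750 mm and turns go in shares of pi rad. That gives: 532 mm / 750 = 0.7093, -420 mm / 750 = -0.56, -1.515 rad / 3.1416 = -0.4822.

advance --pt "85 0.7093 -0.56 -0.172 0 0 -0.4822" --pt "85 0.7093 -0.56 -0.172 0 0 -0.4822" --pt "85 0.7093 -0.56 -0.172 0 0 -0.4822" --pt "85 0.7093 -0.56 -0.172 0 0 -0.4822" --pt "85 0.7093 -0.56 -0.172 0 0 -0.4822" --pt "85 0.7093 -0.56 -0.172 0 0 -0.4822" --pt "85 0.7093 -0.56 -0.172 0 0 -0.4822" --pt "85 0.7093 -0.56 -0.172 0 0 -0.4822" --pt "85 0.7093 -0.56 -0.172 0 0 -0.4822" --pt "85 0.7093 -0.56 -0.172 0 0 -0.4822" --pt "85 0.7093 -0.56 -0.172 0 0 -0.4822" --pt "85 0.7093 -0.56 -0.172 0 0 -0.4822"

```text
refused: segments[0]: [85, 0.7093, -0.56, -0.172, 0, 0, -0.4822] is not of type 'object' (schema: type "object"). Nothing was moved.
```

The error is about the shape of the input: a list of objects, one for each row. Fixing that and sending the same move.

advance --segments '[{"aperture":85, "xyz":[0.7093, -0.56, -0.172], "r":[0, 0, -0.4822]}, {"aperture":85, "xyz":[0.7093, -0.56, -0.172], "r":[0, 0, -0.4822]}, {"aperture":85, "xyz":[0.7093, -0.56, -0.172], "r":[0, 0, -0.4822]}, {"aperture":85, "xyz":[0.7093, -0.56, -0.172], "r":[0, 0, -0.4822]}, {"aperture":85, "xyz":[0.7093, -0.56, -0.172], "r":[0, 0, -0.4822]}, {"aperture":85, "xyz":[0.7093, -0.56, -0.172], "r":[0, 0, -0.4822]}, {"aperture":85, "xyz":[0.7093, -0.56, -0.172], "r":[0, 0, -0.4822]}, {"aperture":85, "xyz":[0.7093, -0.56, -0.172], "r":[0, 0, -0.4822]}, {"aperture":85, "xyz":[0.7093, -0.56, -0.172], "r":[0, 0, -0.4822]}, {"aperture":85, "xyz":[0.7093, -0.56, -0.172], "r":[0, 0, -0.4822]}, {"aperture":85, "xyz":[0.7093, -0.56, -0.172], "r":[0, 0, -0.4822]}, {"aperture":85, "xyz":[0.7093, -0.56, -0.172], "r":[0, 0, -0.4822]}]'

```text
t: 1.65
ee_pos: [577.1, -63.6, 360.7]
orientation: [-1.937, -2.471, -0.008]
ft_force: [-1.1, -1.0, -0.4]
width: 84.9
grip_force: 0.0
```

Run:
```python
from h import *
where()
for i in range(1):
    c=cam("wrist"); im,d=ctrl.capture("wrist"); np.savez("pics/w1.npz",im=im,d=d,K=c[0],p=c[1],R=c[3]["rotation"])
    cv2.imwrite("pics/w1.png",im[...,::-1])
```

```text
t 1.65 pos [577.1 -63.6 360.7] yaw 13.81 z [ 0.002  0.005 -1.   ] F [-1.1 -1.  -0.4] w 84.9 grip 0.0 j [ 0.4   0.45 -0.53  1.4   0.22  1.35  0.1 ]
```

View pics/w1.png

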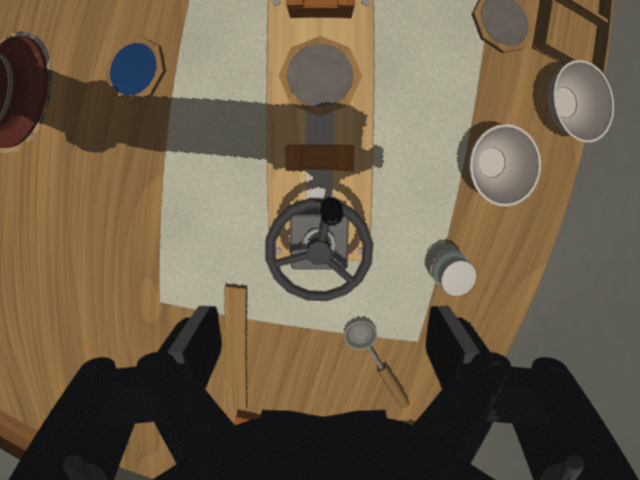

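The wrist view shows the wheel centred at about (319,249), the knob top at (331,209), the near rest at (319,157) and the far rest at (320,5). The coaster is at (320,75).

Add to h.py:
```python
def cloud(fn,n):
    f=np.load(fn); v,u=np.mgrid[0:480,0:640]; uv=np.c_[u.ravel(),v.ravel()]
    K=f["K"]; p,dr=rays(n,uv,(K,f["p"],R.from_rotvec(f["R"]).as_matrix(),0))
    ax=-R.from_rotvec(f["R"]).as_matrix()[:,2]; d=f["d"].ravel()
    P=p+dr*(d/np.maximum(dr@ax,1e-6))[:,None]; P[d<=0]=np.nan
    return P,cv2.cvtColor(f["im"],cv2.COLOR_RGB2HSV).reshape(-1,3),f["im"].reshape(-1,3)
from scipy.optimize import least_squares
def circ(P):
    r=least_squares(lambda q:np.hypot(P[:,0]-q[0],P[:,1]-q[1])-q[2],[*P[:,:2].mean(0),30],loss="soft_l1"); return r.x
def brown(h): return (h[:,0]<15)&(h[:,1]>150)&(h[:,2]>40)
```

Create m2.py:
```python
from h import *
for n,f in(("wrist","w1"),("top","top0"),("scene","scene0")):
    P,h,im=cloud("pics/%s.npz"%f,n); g=np.hypot(P[:,0]-580,P[:,1]+115)<100
    k=g&(P[:,2]>150)&(P[:,2]<185)&(im.max(1)<90); kt=k&(P[:,2]>166)
    print(n,"knob",k.sum(),np.nanmax(P[k,2]),"top mean",P[kt].mean(0).round(1),cv2.minEnclosingCircle(P[kt][:,:2].astype(np.float32)))
    rim=g&(P[:,2]>100)&(P[:,2]<125)
    r=P[rim]; c=np.array([580,-115.]); 
    for _ in range(5):
        q=r[np.hypot(*(r[:,:2]-c).T)>42]; ci=circ(q); c=ci[:2]
    print("  rim circ",ci.round(1),"ztop",np.percentile(q[:,2],[50,95]).round(1),"minrect",cv2.minEnclosingCircle(q[:,:2].astype(np.float32)))
    for nm,a in(("r1",(512,174)),("r2",(558,-18))):
        m=brown(h)&(np.hypot(P[:,0]-a[0],P[:,1]-a[1])<60)&(P[:,2]>55)&(P[:,2]<90)
        t=P[m&(P[:,2]>68)]; b=P[m&(abs(P[:,2]-60)<3)]
        print("  ",nm,m.sum(),cv2.minAreaRect(P[m][:,:2].astype(np.float32)),"shoulder z",np.median(t[:,2]).round(1) if len(t) else 0,"notch",b.mean(0).round(1) if len(b) else 0)
```

```bash
python3 m2.py
```

```text
wrist knob 469 173.24863841562018 top mean [584.1 -61.3 170.3] ((584.4253540039062, -62.281253814697266), 10.465437889099121)
  rim circ [ 584.2 -115.1   53.8] ztop [116.4 118.2] minrect ((584.7001342773438, -116.77139282226562), 61.08603286743164)
   r1 590 ((516.879150390625, 164.7236328125), (76.57208251953125, 11.946870803833008), 13.647677421569824) shoulder z 71.3 notch [517.6 164.2  59.4]
   r2 1503 ((561.4522094726562, -19.67974090576172), (77.34625244140625, 28.233951568603516), 13.037986755371094) shoulder z 71.4 notch [561.5 -19.6  59.6]
top knob 59 178.66263041287698 top mean [581.  -60.5 170.8] ((580.7903442382812, -60.19181442260742), 10.158620834350586)
  rim circ [ 581.2 -114.8   54.2] ztop [116.5 122.2] minrect ((581.51708984375, -115.36360931396484), 60.47095489501953)
   r1 276 ((511.91790771484375, 174.13385009765625), (77.39691925048828, 27.287412643432617), 13.247010231018066) shoulder z 72.6 notch [514.  173.6  59.9]
   r2 278 ((557.7986450195312, -17.581329345703125), (77.7470703125, 27.56236457824707), 12.787870407104492) shoulder z 71.7 notch [559.5 -17.6  60. ]
scene knob 119 172.03672742927938 top mean [589.9 -60.7 169.5] ((590.0355224609375, -60.59408187866211), 10.120691299438477)
  rim circ [ 591.  -115.5   54.1] ztop [115.5 118.2] minrect ((587.7005004882812, -114.19031524658203), 62.08507537841797)
   r1 262 ((518.120849609375, 175.4920196533203), (79.51907348632812, 30.551809310913086), 16.279626846313477) shoulder z 70.8 notch [513.9 173.1  59. ]
   r2 303 ((565.5487670898438, -18.461530685424805), (80.60237884521484, 29.553050994873047), 13.271172523498535) shoulder z 70.9 notch [560.8 -20.5  59.3]
```

```bash
python3 -c "
from h import *
where(); go(462,255,250,5.4)"
```

```text
t 1.7 pos [576.  -67.2 360.2] yaw 13.53 z [ 0.     0.002 -1.   ] F [-0.4 -1.2 -0.1] w 84.5 grip 0.0 j [ 0.41  0.45 -0.53  1.41  0.23  1.35  0.11]
shift [339.8 -35.5 110.7] rv [ 0.    -0.002  0.142]
```

To row units: 340 mm / 750 = 0.4533, 110 mm / 750 = 0.1467, 0.14 rad / 3.1416 = 0.0446.

advance --segments '[{"aperture":85, "xyz":[0.4533, -0.0467, 0.1467], "r":[0, 0, 0.0446]}, {"aperture":85, "xyz":[0.4533, -0.0467, 0.1467], "r":[0, 0, 0.0446]}, {"aperture":85, "xyz":[0.4533, -0.0467, 0.1467], "r":[0, 0, 0.0446]}, {"aperture":85, "xyz":[0.4533, -0.0467, 0.1467], "r":[0, 0, 0.0446]}, {"aperture":85, "xyz":[0.4533, -0.0467, 0.1467], "r":[0, 0, 0.0446]}, {"aperture":85, "xyz":[0.4533, -0.0467, 0.1467], "r":[0, 0, 0.0446]}, {"aperture":85, "xyz":[0.4533, -0.0467, 0.1467], "r":[0, 0, 0.0446]}, {"aperture":85, "xyz":[0.4533, -0.0467, 0.1467], "r":[0, 0, 0.0446]}]'

```text
t: 2.7
ee_pos: [464.6, 249.9, 250.1]
orientation: [2.122, 2.315, -0.002]
ft_force: [0.2, -0.8, 0.4]
width: 84.8
grip_force: 0.0
```

Create m3.py:
```python
from h import *
import sys
f=sys.argv[1]
where()
c=cam("wrist"); im,d=ctrl.capture("wrist"); np.savez("pics/%s.npz"%f,im=im,d=d,K=c[0],p=c[1],R=c[3]["rotation"])
cv2.imwrite("pics/%s.png"%f,im[...,::-1])
P,h,im=cloud("pics/%s.npz"%f,"wrist"); a=(452,349)
g=brown(h)&(np.abs(P[:,0]-a[0])<50)&(np.abs(P[:,1]-a[1])<150)
t=P[g&(P[:,2]>42)&(P[:,2]<60)]; b=P[g&(P[:,2]>12)&(P[:,2]<23)]
print("grip",len(t),np.median(t[:,2]).round(1),cv2.minAreaRect(t[:,:2].astype(np.float32)))
print("bar",len(b),np.median(b[:,2]).round(1),cv2.minAreaRect(b[:,:2].astype(np.float32)))
m=brown(h)&(np.hypot(P[:,0]-512,P[:,1]-174)<60)&(P[:,2]>55)&(P[:,2]<90)
if m.sum()>10: print("r1",m.sum(),cv2.minAreaRect(P[m][:,:2].astype(np.float32)))
```

```bash
python3 m3.py w2
```

```text
t 2.7 pos [464.6 249.9 250.1] yaw 4.97 z [ 0.    -0.002 -1.   ] F [ 0.2 -0.8  0.4] w 84.8 grip 0.0 j [-0.17  0.45 -0.54  1.74  0.27  1.03 -0.72]
grip 1369 47.4 ((455.0672912597656, 348.28399658203125), (21.579586029052734, 59.46788024902344), 6.30131196975708)
bar 4926 17.5 ((455.830078125, 341.5174865722656), (29.610198974609375, 243.44606018066406), 5.471633434295654)
r1 2422 ((514.5941162109375, 175.36605834960938), (78.82178497314453, 30.59929847717285), 13.588708877563477)
```

View pics/w2.png

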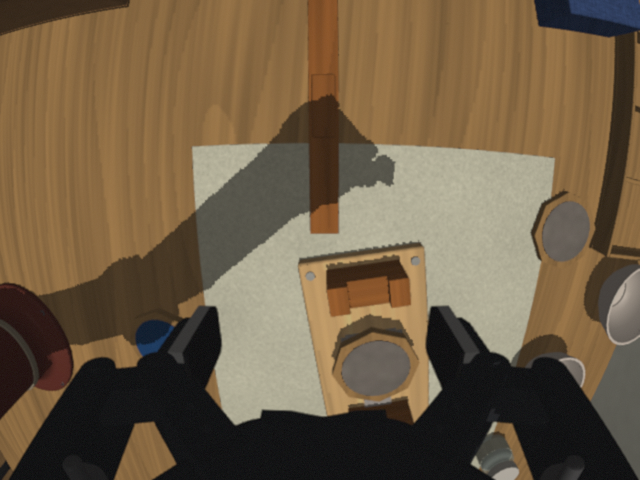

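The wrist view shows the bar running from (322,0) to (325,233), with its grip at (324,100). The near rest is at (368,290) with the coaster below it. The measured grip centre is (455, 348), top at 47 mm, yaw about 5.6°.

```bash
python3 -c "
from h import *
where(); go(455,348.3,120,5.6)"
```

```text
t 2.75 pos [465.  249.7 250.3] yaw 4.91 z [ 0.001 -0.002 -1.   ] F [ 0.1 -0.6  0.8] w 84.9 grip 0.0 j [-0.17  0.45 -0.54  1.74  0.27  1.03 -0.72]
shift [ 99.4  -1.6 130.1] rv [ 0.001  0.002 -0.012]
```

To row units: 130 mm / 750 = 0.1733, 99.4 mm / 750 = 0.1325, -0.012 rad / 3.1416 = -0.0038.

advance --segments '[{"aperture":85, "xyz":[0.1325, -0.0021, 0.1733], "r":[0, 0, -0.0038]}, {"aperture":85, "xyz":[0.1325, -0.0021, 0.1733], "r":[0, 0, -0.0038]}, {"aperture":85, "xyz":[0.1325, -0.0021, 0.1733], "r":[0, 0, -0.0038]}, {"aperture":85, "xyz":[0.1325, -0.0021, 0.1733], "r":[0, 0, -0.0038]}, {"aperture":85, "xyz":[0.1325, -0.0021, 0.1733], "r":[0, 0, -0.0038]}]' --quiet true

```text
ok
```

```bash
python3 m3.py w3; python3 -c "
from h import *
where(); go(455,348.3,24,5.6)"
```

```text
t 3.38 pos [455.1 349.4 121.4] yaw 5.65 z [ 0.002 -0.001 -1.   ] F [-0.4  0.3  0.5] w 85.4 grip 0.0 j [-0.4   0.67 -0.47  1.77  0.4   0.8  -0.97]
grip 3042 47.3 ((455.38409423828125, 348.891845703125), (21.961788177490234, 60.239418029785156), 4.896219253540039)
bar 10240 17.4 ((455.18121337890625, 349.3774108886719), (29.435649871826172, 257.68255615234375), 5.502431392669678)
t 3.42 pos [455.3 349.5 121.8] yaw 5.63 z [ 0.003  0.    -1.   ] F [-1.4  0.2  0.7] w 84.5 grip 0.0 j [-0.4   0.67 -0.47  1.77  0.4   0.8  -0.97]
shift [-1.2 -0.7 97.8] rv [0.003 0.    0.001]
```

To row units: 98 mm / 750 = 0.1307, 90 mm / 750 = 0.12.

advance --segments '[{"aperture":85, "xyz":[-0.0005, 0, 0.0667]}, {"aperture":85, "xyz":[-0.0005, 0, 0.12]}, {"aperture":85, "xyz":[-0.0005, 0, 0.1307]}, {"aperture":85, "xyz":[-0.0005, 0, 0.1307]}, {"aperture":10, "xyz":[-0.0005, 0, 0.1307]}, {"aperture":10, "xyz":[-0.0005, 0, 0.1307]}, {"aperture":10, "xyz":[-0.0005, 0, 0.1307]}, {"aperture":10, "xyz":[-0.0005, 0, 0.1307]}, {"aperture":10, "xyz":[-0.0005, 0, 0.1307]}, {"aperture":10, "xyz":[-0.0005, 0, 0.1307]}]'

```text
t: 4.68
ee_pos: [453.8, 351.3, 23.1]
orientation: [2.105, 2.331, 0.003]
ft_force: [1.6, -1.6, 5.9]
width: 20.8
grip_force: 59.8
```

To row units: -130 mm / 750 = -0.1733, -100 mm / 750 = -0.1333.

advance --segments '[{"aperture":10, "xyz":[0, 0, -0.0533]}, {"aperture":10, "xyz":[0, 0, -0.1333]}, {"aperture":10, "xyz":[0, 0, -0.1733]}, {"aperture":10, "xyz":[0, 0, -0.1733]}]'

```text
t: 5.18
ee_pos: [453.8, 351.8, 154.1]
orientation: [2.105, 2.332, 0.007]
ft_force: [-0.3, 0.2, -2.2]
width: 20.9
grip_force: 59.5
```

```bash
python3 -c "
from h import *
where(); go(538,78,153,13.4)"
```

```text
t 5.17 pos [453.8 351.8 154.1] yaw 5.85 z [ 0.003  0.003 -1.   ] F [-0.3  0.2 -2.2] w 20.9 grip 59.5 j [-0.39  0.63 -0.5   1.74  0.37  0.87 -0.95]
shift [-281.    55.9    0.6] rv [ 0.004 -0.002 -0.132]
```

To row units: -281 mm / 750 = -0.3747, -62 mm / 750 = -0.0827, -0.132 rad / 3.1416 = -0.042.

advance --segments '[{"aperture":10, "xyz":[-0.04, 0.0067, -0.0533]}, {"aperture":10, "xyz":[-0.3747, 0.0747, -0.0827], "r":[0, 0, -0.042]}, {"aperture":10, "xyz":[-0.3747, 0.0747, -0.0827], "r":[0, 0, -0.042]}, {"aperture":10, "xyz":[-0.3747, 0.0747, -0.0827], "r":[0, 0, -0.042]}, {"aperture":10, "xyz":[-0.3747, 0.0747, -0.0827], "r":[0, 0, -0.042]}, {"aperture":10, "xyz":[-0.3747, 0.0747, -0.0827], "r":[0, 0, -0.042]}, {"aperture":10, "xyz":[-0.3747, 0.0747, -0.0827], "r":[0, 0, -0.042]}, {"aperture":10, "xyz":[-0.3747, 0.0747, -0.0827], "r":[0, 0, -0.042]}, {"aperture":10, "xyz":[-0.3747, 0.0747, -0.0827], "r":[0, 0, -0.042]}]'

```text
t: 6.3
ee_pos: [536.8, 79.1, 214.1]
orientation: [-1.942, -2.468, -0.0]
ft_force: [-0.0, -0.3, -2.1]
width: 21.1
grip_force: 59.5
```

Create m4.py:
```python
from h import *
import sys
f=sys.argv[1]; where(); s=ctrl.state(); T=np.array(s["ee_pos"]); R0=R.from_rotvec(s["orientation"])
for n in("wrist","top","scene"):
    c=cam(n); im,d=ctrl.capture(n); np.savez("pics/%s%s.npz"%(f,n),im=im,d=d,K=c[0],p=c[1],R=c[3]["rotation"]); cv2.imwrite("pics/%s%s.png"%(f,n),im[...,::-1])
    P,h,_=cloud("pics/%s%s.npz"%(f,n),n); L=R0.inv().apply(np.nan_to_num(P,nan=9e3)-T)
    b=brown(h)&(np.abs(L[:,0])<170)&(np.abs(L[:,1])<30)&(L[:,2]>-35)&(L[:,2]<32)&(P[:,2]>float(sys.argv[2]))
    q=P[b]; lo=L[b]; print(n,"bar",len(q),cv2.minAreaRect(q[:,:2].astype(np.float32)),"tool x",lo[:,0].min().round(1),lo[:,0].max().round(1),"tool y",np.percentile(lo[:,1],[1,99]).round(1),"zworld",np.median(q[:,2]).round(1))
    for nm,a in(("r1",(514.6,175.4)),("r2",(560,-19))):
        m=brown(h)&(np.hypot(P[:,0]-a[0],P[:,1]-a[1])<60)&(P[:,2]>55)&(P[:,2]<75)
        if m.sum()>10: print("  ",nm,m.sum(),cv2.minAreaRect(P[m][:,:2].astype(np.float32)))
```

```bash
python3 m4.py c 100
```

```text
t 6.3 pos [536.8  79.1 214.1] yaw 13.62 z [-0.001  0.001 -1.   ] F [-0.  -0.3 -2.1] w 21.1 grip 59.5 j [ 0.19  0.52 -0.58  1.75  0.34  0.97 -0.28]
wrist bar 25848 ((528.9623413085938, 107.7537612915039), (30.094005584716797, 194.24362182617188), 13.55229663848877) tool x -67.4 126.8 tool y [-14.9  13.3] zworld 208.8
   r1 1060 ((514.8011474609375, 174.330322265625), (79.1314697265625, 29.245311737060547), 13.812673568725586)
top bar 658 ((534.2024536132812, 75.58833312988281), (30.498672485351562, 255.69534301757812), 13.549501419067383) tool x -130.7 125.0 tool y [-18.  11.] zworld 208.8
   r1 109 ((512.0286865234375, 175.05914306640625), (78.07810974121094, 26.051259994506836), 16.008529663085938)
   r2 139 ((557.9212036132812, -18.065845489501953), (77.79673767089844, 27.278484344482422), 11.888409614562988)
scene bar 1187 ((539.923095703125, 77.65419006347656), (35.39652633666992, 260.160888671875), 13.50572681427002) tool x -132.2 127.9 tool y [-12.6  18.7] zworld 208.2
   r1 127 ((517.4563598632812, 175.48648071289062), (78.98998260498047, 27.1025333404541), 13.839120864868164)
   r2 219 ((565.1258544921875, -18.65245246887207), (80.58399200439453, 28.38177490234375), 13.516100883483887)
```

View pics/cwrist.png

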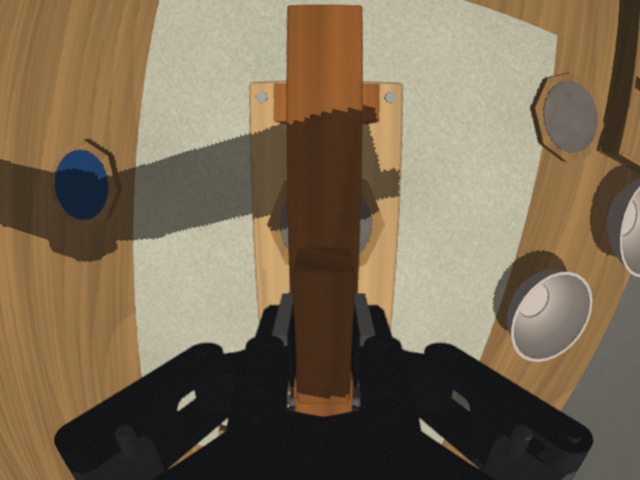

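The held bar is level over the press, spanning columns 289–362, with the far rest showing evenly on both sides at (320,103). Bar centre to seat is about (+1, +1.7) mm.

```bash
python3 -c "
from h import *
where(); go(537.9,80.8,102,13.55)"
```

```text
t 6.45 pos [537.2  78.1 214.3] yaw 13.52 z [-0.  0. -1.] F [-0.5  0.  -2.3] w 20.8 grip 59.5 j [ 0.2   0.52 -0.58  1.75  0.34  0.97 -0.28]
shift [  2.5   1.3 112.3] rv [-0.    -0.    -0.001]
```

To row units: 112 mm / 750 = 0.1493, 1.7 mm / 750 = 0.0023.

advance --segments '[{"aperture":10, "xyz":[0.0023, 0.0016, 0.04]}, {"aperture":10, "xyz":[0.0023, 0.0016, 0.1]}, {"aperture":10, "xyz":[0.0023, 0.0016, 0.14]}, {"aperture":10, "xyz":[0.0023, 0.0016, 0.1493]}, {"aperture":10, "xyz":[0.0023, 0.0016, 0.1493]}, {"aperture":10, "xyz":[0.0023, 0.0016, 0.1493]}]' --quiet true

```text
ok
```

```bash
python3 m4.py d 74; python3 -c "
from h import *
where()"
```

```text
t 7.2 pos [539.4  79.5 103.8] yaw 13.41 z [ 0.003  0.001 -1.   ] F [-0.1 -0.5 -1.7] w 20.8 grip 59.4 j [ 0.13  0.66 -0.5   1.86  0.46  0.73 -0.39]
wrist bar 26325 ((531.6696166992188, 108.36498260498047), (30.256811141967773, 194.0411376953125), 13.175516128540039) tool x -67.1 126.9 tool y [-15.   13.4] zworld 98.5
   r1 5605 ((514.701416015625, 174.1051483154297), (79.42521667480469, 29.755956649780273), 13.343575477600098)
   r2 184 ((560.0219116210938, -10.410966873168945), (45.858123779296875, 12.711406707763672), 13.466449737548828)
top bar 600 ((538.7128295898438, 77.31999969482422), (58.85805892944336, 255.19662475585938), 14.60047721862793) tool x -129.6 125.7 tool y [-26.4  26.3] zworld 97.8
   r1 141 ((512.1870727539062, 174.3767547607422), (77.62618255615234, 26.57118797302246), 14.497001647949219)
   r2 137 ((558.4329833984375, -17.950597763061523), (78.79425048828125, 27.30445098876953), 11.940531730651855)
scene bar 812 ((543.8233642578125, 73.21853637695312), (39.6773681640625, 268.09649658203125), 15.263599395751953) tool x -140.6 126.8 tool y [-12.2  17.6] zworld 97.7
   r1 75 ((546.970947265625, 181.7946014404297), (21.063034057617188, 28.402667999267578), 12.773219108581543)
   r2 111 ((586.41552734375, -13.881542205810547), (35.60559844970703, 28.286592483520508), 14.132282257080078)
t 7.35 pos [539.   79.1 103.5] yaw 13.4 z [ 0.002  0.    -1.   ] F [-0.8 -0.4 -2.8] w 20.9 grip 59.4 j [ 0.13  0.66 -0.5   1.86  0.46  0.73 -0.39]
```

View pics/dwrist.png

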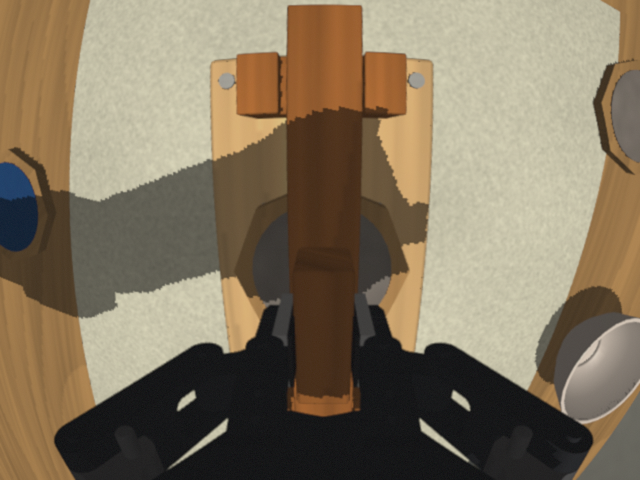

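The bar edges at the far rest are columns 288–362, and the rest spans 237–406. The bar is therefore about 1.5 mm too far toward tool +y, so I'll correct by (+1, −1.2) and lower.

To row units: 20 mm / 750 = 0.0267, -1.2 mm / 750 = -0.0016.

advance --segments '[{"aperture":10, "xyz":[0.0013, -0.0016, 0]}, {"aperture":10, "xyz":[0.0013, -0.0016, 0.0067]}, {"aperture":10, "xyz":[0.0013, -0.0016, 0.0147]}, {"aperture":10, "xyz":[0.0013, -0.0016, 0.0213]}, {"aperture":10, "xyz":[0.0013, -0.0016, 0.0253]}, {"aperture":10, "xyz":[0.0013, -0.0016, 0.0267]}, {"aperture":10, "xyz":[0.0013, -0.0016, 0.0267]}]'

```text
t: 8.22
ee_pos: [536.6, 79.6, 83.1]
orientation: [1.947, 2.465, -0.001]
ft_force: [-1.9, -0.4, 4.9]
width: 20.8
grip_force: 60.4
```

To row units: -200 mm / 750 = -0.2667, -150 mm / 750 = -0.2.

advance --segments '[{"aperture":85}, {"aperture":85}, {"aperture":85}, {"aperture":85}, {"aperture":85}, {"aperture":85, "xyz":[0, 0, -0.04]}, {"aperture":85, "xyz":[0, 0, -0.12]}, {"aperture":85, "xyz":[0, 0, -0.2]}, {"aperture":85, "xyz":[0, 0, -0.2667]}, {"aperture":85, "xyz":[0, 0, -0.2667]}]'

```text
t: 9.48
ee_pos: [539.1, 81.0, 286.9]
orientation: [1.943, 2.46, 0.012]
ft_force: [-0.3, -0.3, 0.1]
width: 84.8
grip_force: 0.0
```

```bash
python3 m4.py e 55 >/dev/null
```

Run:
```python
from h import *
where()
for n in("wrist","top","scene"):
    P,h,_=cloud("pics/e%s.npz"%n,n); B=brown(h)&(np.abs(P[:,0]-537)<75)&(np.abs(P[:,1]-77)<160)
    t=P[B&(P[:,2]>100)&(P[:,2]<115)]; b=P[B&(P[:,2]>74.5)&(P[:,2]<82)]
    print(n,"grip",len(t),np.median(t[:,2]).round(1),cv2.minAreaRect(t[:,:2].astype(np.float32)))
    print("  bar",len(b),np.median(b[:,2]).round(1),cv2.minAreaRect(b[:,:2].astype(np.float32)))
    A=np.c_[b[:,:2]-b[:,:2].mean(0),np.ones(len(b))]; print("  tilt mm/m",(np.linalg.lstsq(A,b[:,2],rcond=None)[0][:2]*1000).round(1))
    for nm,a in(("r1",(514.6,175.4)),("r2",(560,-19))):
        m=B&(np.hypot(P[:,0]-a[0],P[:,1]-a[1])<60)&(P[:,2]>57)&(P[:,2]<73.5)
        if m.sum()>10: print("  ",nm,m.sum(),cv2.minAreaRect(P[m][:,:2].astype(np.float32)))
```

```text
t 9.53 pos [537.5  80.  284.1] yaw 13.4 z [ 0.004  0.    -1.   ] F [-0.4  0.7 -1.3] w 85.0 grip 0.0 j [ 0.22  0.45 -0.62  1.65  0.29  1.13 -0.24]
wrist grip 1454 107.4 ((536.4132690429688, 77.39695739746094), (22.31841468811035, 59.81031799316406), 13.661219596862793)
  bar 5464 77.4 ((536.7793579101562, 76.17121124267578), (30.722091674804688, 258.5320129394531), 13.393569946289062)
  tilt mm/m [-1.5 -0.2]
   r1 1422 ((514.79931640625, 174.42721557617188), (77.9820556640625, 28.548152923583984), 13.302881240844727)
   r2 1254 ((561.0883178710938, -19.206867218017578), (78.87423706054688, 30.814058303833008), 13.673371315002441)Traceback (most recent call last):
  File "m4.py", line 8, in <module>
    q=P[b]; lo=L[b]; print(n,"bar",len(q),cv2.minAreaRect(q[:,:2].astype(np.float32)),"tool x",lo[:,0].min().round(1),lo[:,0].max().round(1),"tool y",np.percentile(lo[:,1],[1,99]).round(1),"zworld",np.median(q[:,2]).round(1))
                                                                                               ~~~~~~~~~~~^^
    return umr_minimum(a, axis, None, out, keepdims, initial, where)
ValueError: zero-size array to reduction operation minimum which has no identity
Traceback (most recent call last):
  File "h.py", line 30, in cloud
    f=np.load(fn); v,u=np.mgrid[0:480,0:640]; uv=np.c_[u.ravel(),v.ravel()]
FileNotFoundError: [Errno 2] No such file or directory: 'pics/etop.npz'
```

View pics/ewrist.png

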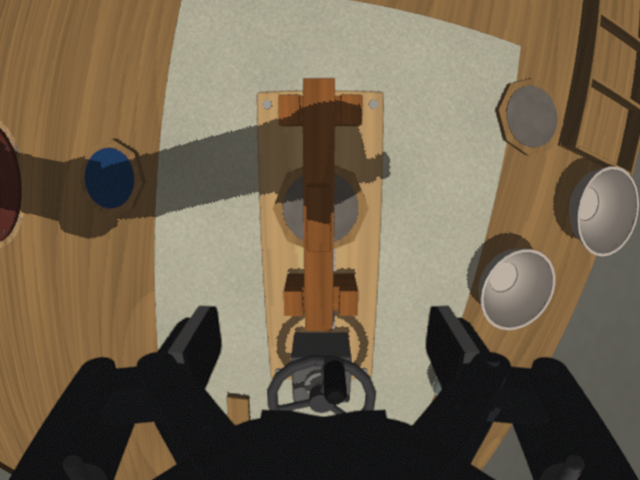

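The bar lies flat and centred in both notches: deck at 77.4 mm, no measurable tilt, centre about 1.5 mm from the rests' midpoint. The wheel is at (321,385) and the knob at (335,380). Next is the wheel.

```bash
python3 -c "
from h import *
where(); go(592,-135,290,13.5)"
```

```text
t 9.53 pos [537.5  80.  284.1] yaw 13.4 z [ 0.004  0.    -1.   ] F [-0.4  0.7 -1.3] w 85.0 grip 0.0 j [ 0.22  0.45 -0.62  1.65  0.29  1.13 -0.24]
shift [-221.8    3.1   -5.7] rv [ 0.004  0.001 -0.002]
```

To row units: -222 mm / 750 = -0.296, -6 mm / 750 = -0.008, 0.004 rad / 3.1416 = 0.0013.

advance --segments '[{"aperture":85, "xyz":[-0.296, 0.004, -0.008], "r":[0.0013, 0, 0]}, {"aperture":85, "xyz":[-0.296, 0.004, -0.008], "r":[0.0013, 0, 0]}, {"aperture":85, "xyz":[-0.296, 0.004, -0.008], "r":[0.0013, 0, 0]}, {"aperture":85, "xyz":[-0.296, 0.004, -0.008], "r":[0.0013, 0, 0]}, {"aperture":85, "xyz":[-0.296, 0.004, -0.008], "r":[0.0013, 0, 0]}, {"aperture":85, "xyz":[-0.296, 0.004, -0.008], "r":[0.0013, 0, 0]}, {"aperture":85, "xyz":[-0.296, 0.004, -0.008], "r":[0.0013, 0, 0]}]' --quiet true

```text
ok
```

Create m5.py:
```python
from h import *
import sys
f=sys.argv[1]; where()
c=cam("wrist"); im,d=ctrl.capture("wrist"); np.savez("pics/%s.npz"%f,im=im,d=d,K=c[0],p=c[1],R=c[3]["rotation"]); cv2.imwrite("pics/%s.png"%f,im[...,::-1])
P,h,im=cloud("pics/%s.npz"%f,"wrist"); g=(np.hypot(P[:,0]-584,P[:,1]+116)<75)&(h[:,1]<110)
kt=g&(P[:,2]>168)&(P[:,2]<176); t=P[kt]; (kc,kr)=cv2.minEnclosingCircle(t[:,:2].astype(np.float32)); print("knob top",kt.sum(),np.median(t[:,2]).round(1),np.round(kc,1),round(kr,1),t.mean(0).round(1))
r=P[g&(P[:,2]>109)&(P[:,2]<120)]; w=r[np.hypot(r[:,0]-584,r[:,1]+116)>44]; ci=circ(w); ec,er=cv2.minEnclosingCircle(w[:,:2].astype(np.float32))
print("rim",len(w),ci.round(1),np.round(ec,1),round(er,1),np.percentile(w[:,2],95).round(1))
for cc in(ci[:2],np.array(ec)):
    v=np.array(kc)-cc; print("R",np.hypot(*v).round(1),"a mod turn",(np.arctan2(v[1],v[0])-np.radians(13.5)).round(3))
```

```bash
python3 m5.py k1
```

```text
t 10.4 pos [ 591.  -133.2  288.1] yaw 13.63 z [-0.005  0.    -1.   ] F [-0.9  0.8 -0.3] w 84.8 grip 0.0 j [ 0.53  0.55 -0.58  1.46  0.31  1.23  0.15]
knob top 575 171.1 [583.9 -62.2] 10.0 [584.2 -62.2 170.9]
rim 4915 [ 584.3 -116.1   53.6] [ 584.4 -116.9] 60.6 118.1
R 53.9 a mod turn 1.342
R 54.7 a mod turn 1.344
```

View pics/k1.png

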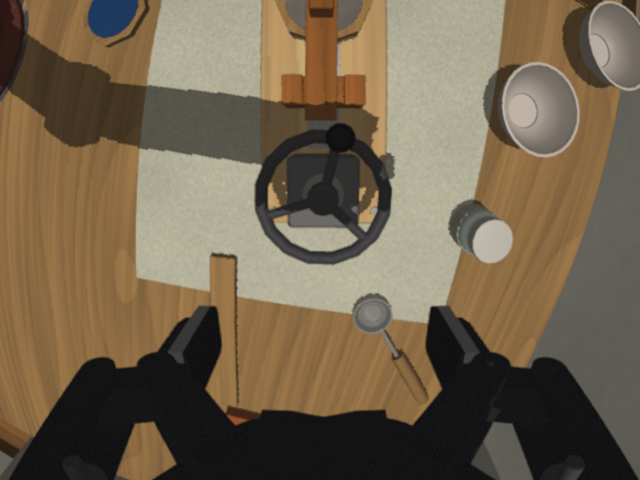

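The knob top is at (341,137) and the hub at (321,197). The measured axis is (584.4, −116.7) and the knob is at (583.9, −62), so a ≡ 1.344. That means 7.63 rad open.

```bash
python3 -c "
from h import *
where(); go(583.9,-62,215,13.5)"
```

```text
t 10.45 pos [ 591.1 -133.5  288.3] yaw 13.6 z [-0.004 -0.    -1.   ] F [-0.4  0.3  0.1] w 85.0 grip 0.0 j [ 0.53  0.55 -0.58  1.46  0.31  1.23  0.15]
shift [71.1 10.1 73.3] rv [-0.004 -0.001  0.002]
```

To row units: 73 mm / 750 = 0.0973, 71 mm / 750 = 0.0947, -0.004 rad / 3.1416 = -0.0013.

advance --segments '[{"aperture":85, "xyz":[0.0947, 0.0133, 0], "r":[-0.0013, 0, 0]}, {"aperture":85, "xyz":[0.0947, 0.0133, 0.0533], "r":[-0.0013, 0, 0]}, {"aperture":85, "xyz":[0.0947, 0.0133, 0.0973], "r":[-0.0013, 0, 0]}, {"aperture":85, "xyz":[0.0947, 0.0133, 0.0973], "r":[-0.0013, 0, 0]}, {"aperture":85, "xyz":[0.0947, 0.0133, 0.0973], "r":[-0.0013, 0, 0]}]'

```text
t: 11.08
ee_pos: [585.2, -63.8, 216.7]
orientation: [1.945, 2.465, 0.003]
ft_force: [-0.6, 0.1, 0.5]
width: 85.0
grip_force: 0.0
```

```bash
python3 -c "
from h import *
where(); go(583.9,-62,131,13.5)"
```

```text
t 11.07 pos [585.2 -63.8 216.7] yaw 13.43 z [ 0.002  0.    -1.   ] F [-0.6  0.1  0.5] w 85.0 grip 0.0 j [ 0.42  0.59 -0.56  1.62  0.35  1.04 -0.02]
shift [ 2.  -1.  85.7] rv [ 0.002  0.    -0.001]
```

advance --segments '[{"aperture":85, "xyz":[0.002, -0.0013, 0.0533]}, {"aperture":85, "xyz":[0.002, -0.0013, 0.1]}, {"aperture":85, "xyz":[0.002, -0.0013, 0.1133]}, {"aperture":85, "xyz":[0.002, -0.0013, 0.1133]}, {"aperture":10, "xyz":[0.002, -0.0013, 0.1133]}, {"aperture":10, "xyz":[0.002, -0.0013, 0.1133]}, {"aperture":10, "xyz":[0.002, -0.0013, 0.1133]}, {"aperture":10, "xyz":[0.002, -0.0013, 0.1133]}, {"aperture":10, "xyz":[0.002, -0.0013, 0.1133]}, {"aperture":10, "xyz":[0.002, -0.0013, 0.1133]}]'

```text
t: 12.32
ee_pos: [583.6, -62.9, 131.1]
orientation: [1.946, 2.464, 0.002]
ft_force: [-0.4, 0.9, 6.4]
width: 20.6
grip_force: 58.7
```

```bash
python3 -c "
from h import *
where()
a=1.344
for s in range(1,13):
  b=a-s*np.radians(20); print(s,np.round(b,3),np.round([55*(np.sin(b)-np.sin(a)),55*(np.cos(b)-np.cos(a))],1))"
```

```text
t 12.32 pos [583.6 -62.9 131.1] yaw 13.41 z [ 0.002  0.    -1.   ] F [-0.4  0.9  6.4] w 20.6 grip 58.7 j [ 0.38  0.68 -0.51  1.72  0.42  0.85 -0.08]
1 0.995 [-7.5 17.6]
2 0.646 [-20.5  31.6]
3 0.297 [-37.5  40.2]
4 -0.052 [-56.5  42.6]
5 -0.401 [-75.1  38.3]
6 -0.75 [-91.1  27.9]
7 -1.099 [-102.6   12.6]
8 -1.449 [-108.2   -5.7]
9 -1.798 [-107.2  -24.7]
10 -2.147 [-99.7 -42.3]
11 -2.496 [-86.7 -56.3]
12 -2.845 [-69.7 -65. ]
```

Careful with the scale: shifts go in shares of 750 mm and turns go in shares of pi rad. That gives: -108.2 mm / 750 = -0.1443, -107.2 mm / 750 = -0.1429.

advance --segments '[{"aperture":10, "xyz":[-0.01, 0.0235, 0]}, {"aperture":10, "xyz":[-0.0273, 0.0421, 0]}, {"aperture":10, "xyz":[-0.05, 0.0536, 0]}, {"aperture":10, "xyz":[-0.0753, 0.0568, 0]}, {"aperture":10, "xyz":[-0.1001, 0.0511, 0]}, {"aperture":10, "xyz":[-0.1215, 0.0372, 0]}, {"aperture":10, "xyz":[-0.1368, 0.0168, 0]}, {"aperture":10, "xyz":[-0.1443, -0.0076, 0]}, {"aperture":10, "xyz":[-0.1429, -0.0329, 0]}, {"aperture":10, "xyz":[-0.1329, -0.0564, 0]}, {"aperture":10, "xyz":[-0.1156, -0.0751, 0]}, {"aperture":10, "xyz":[-0.0929, -0.0867, 0]}]'

```text
t: 13.82
ee_pos: [537.9, -145.2, 131.2]
orientation: [1.945, 2.461, 0.01]
ft_force: [9.7, 3.9, -1.6]
width: 20.5
grip_force: 58.8
```

Add to h.py:
```python
AX=np.array([584.4,-116.7])
def ang():
    s=ctrl.state(); v=np.array(s["ee_pos"])[:2]-AX; a=np.arctan2(v[1],v[0])-np.radians(13.5)
    print("a mod",np.round(a%(2*np.pi),3),"R",np.hypot(*v).round(1)); return a
def rows(a,steps):
    for b in steps: print(np.round(b,3),np.round([55*(np.sin(b)-np.sin(a)),55*(np.cos(b)-np.cos(a))],1))
```

```bash
python3 -c "
from h import *
where();ang()
a=1.344-np.radians(240)
rows(a,[a-np.radians(20)*i for i in range(1,10)])"
```

```text
t 13.82 pos [ 537.9 -145.2  131.2] yaw 13.38 z [ 0.008  0.002 -1.   ] F [ 9.7  3.9 -1.6] w 20.5 grip 58.8 j [ 0.56  0.64 -0.53  1.81  0.43  0.8   0.05]
a mod 3.456 R 54.5
-3.194 [19.  -2.3]
-3.543 [37.6  2. ]
-3.892 [53.6 12.4]
-4.241 [65.1 27.6]
-4.59 [70.7 45.9]
-4.939 [69.7 65. ]
-5.288 [62.2 82.5]
-5.637 [49.2 96.5]
-5.986 [ 32.2 105.2]
```

To row units: 105.2 mm / 750 = 0.1403, 96.5 mm / 750 = 0.1287.

advance --segments '[{"aperture":10, "xyz":[0.0253, -0.0031, 0]}, {"aperture":10, "xyz":[0.0501, 0.0027, 0]}, {"aperture":10, "xyz":[0.0715, 0.0165, 0]}, {"aperture":10, "xyz":[0.0868, 0.0368, 0]}, {"aperture":10, "xyz":[0.0943, 0.0612, 0]}, {"aperture":10, "xyz":[0.0929, 0.0867, 0]}, {"aperture":10, "xyz":[0.0829, 0.11, 0]}, {"aperture":10, "xyz":[0.0656, 0.1287, 0]}, {"aperture":10, "xyz":[0.0429, 0.1403, 0]}, {"aperture":10, "xyz":[0.0429, 0.1403, 0]}]'

```text
t: 15.08
ee_pos: [633.8, -91.1, 131.2]
orientation: [1.947, 2.46, 0.008]
ft_force: [6.5, 2.0, 2.7]
width: 20.3
grip_force: 59.6
```

```bash
python3 -c "
from h import *
where();ang()
a=0.297
rows(a,[.2,.1,0.05,0,-.03,-.06,-.1])"
```

```text
t 15.07 pos [633.8 -91.1 131.2] yaw 13.28 z [ 0.007  0.001 -1.   ] F [6.5 2.  2.7] w 20.3 grip 59.6 j [ 0.4   0.75 -0.51  1.56  0.42  0.94 -0.02]
a mod 0.241 R 55.7
0.2 [-5.2  1.3]
0.1 [-10.6   2.1]
0.05 [-13.3   2.3]
0 [-16.1   2.4]
-0.03 [-17.7   2.4]
-0.06 [-19.4   2.3]
-0.1 [-21.6   2.1]
```

To row units: -16.1 mm / 750 = -0.0215, -13.3 mm / 750 = -0.0177.

advance --segments '[{"aperture":10, "xyz":[-0.0069, 0.0017, 0]}, {"aperture":10, "xyz":[-0.0141, 0.0028, 0]}, {"aperture":10, "xyz":[-0.0177, 0.0031, 0]}, {"aperture":10, "xyz":[-0.0215, 0.0032, 0]}, {"aperture":10, "xyz":[-0.0215, 0.0032, 0]}]'

```text
t: 15.7
ee_pos: [639.2, -104.9, 131.2]
orientation: [1.945, 2.462, 0.008]
ft_force: [6.2, 2.3, 3.0]
width: 20.5
grip_force: 59.6
```

```bash
python3 -c "
from h import *
where();ang()"
```

```text
t 15.7 pos [ 639.2 -104.9  131.2] yaw 13.4 z [ 0.006  0.002 -1.   ] F [6.2 2.3 3. ] w 20.5 grip 59.6 j [ 0.42  0.76 -0.51  1.54  0.43  0.95  0.01]
a mod 6.26 R 56.1
```

advance --segments '[{"aperture":10, "xyz":[-0.0021, 0, 0]}, {"aperture":10, "xyz":[-0.0044, 0, 0]}, {"aperture":10, "xyz":[-0.0044, 0, 0]}, {"aperture":10, "xyz":[-0.0044, 0, 0]}]'

```text
t: 16.2
ee_pos: [639.3, -105.2, 131.2]
orientation: [1.944, 2.467, 0.011]
ft_force: [4.9, 4.4, 3.4]
width: 20.7
grip_force: 59.6
```

```bash
python3 -c "
from h import *
where();ang()"
```

```text
t 16.2 pos [ 639.3 -105.2  131.2] yaw 13.52 z [ 0.005  0.005 -1.   ] F [4.9 4.4 3.4] w 20.7 grip 59.6 j [ 0.42  0.76 -0.52  1.54  0.42  0.95  0.01]
a mod 6.255 R 56.1
```

To row units: -5 mm / 750 = -0.0067, -3 mm / 750 = -0.004.

advance --segments '[{"aperture":10, "xyz":[-0.004, 0, 0]}, {"aperture":10, "xyz":[-0.0067, 0, 0]}, {"aperture":10, "xyz":[-0.0067, 0, 0]}, {"aperture":10, "xyz":[-0.0067, 0, 0]}]'

```text
t: 16.7
ee_pos: [639.4, -105.3, 131.2]
orientation: [-1.937, -2.466, -0.016]
ft_force: [2.6, 11.3, 4.7]
width: 20.5
grip_force: 59.7
```

```bash
python3 -c "
from h import *
where();ang()"
```

```text
t 16.7 pos [ 639.4 -105.3  131.2] yaw 13.71 z [ 0.002  0.012 -1.   ] F [ 2.6 11.3  4.7] w 20.5 grip 59.7 j [ 0.43  0.76 -0.52  1.53  0.42  0.96  0.02]
a mod 6.253 R 56.1
```

```bash
python3 -c "
from h import *
r=np.radians
print('first +8.3');rows(0,[r(20)*i for i in range(1,13)])
print('second');rows(r(240),[r(240)+r(20)*i for i in range(1,13)])
print('third');rows(r(480),[r(480)+r(20)*i for i in range(1,13)])"
```

```text
first +8.3
0.349 [18.8 -3.3]
0.698 [ 35.4 -12.9]
1.047 [ 47.6 -27.5]
1.396 [ 54.2 -45.4]
1.745 [ 54.2 -64.6]
2.094 [ 47.6 -82.5]
2.443 [ 35.4 -97.1]
2.793 [  18.8 -106.7]
3.142 [   0. -110.]
3.491 [ -18.8 -106.7]
3.84 [-35.4 -97.1]
4.189 [-47.6 -82.5]
second
4.538 [-6.5 17.9]
4.887 [-6.5 37.1]
5.236 [-0. 55.]
5.585 [12.3 69.6]
5.934 [28.8 79.2]
6.283 [47.6 82.5]
6.632 [66.4 79.2]
6.981 [83.  69.6]
7.33 [95.3 55. ]
7.679 [101.8  37.1]
8.029 [101.8  17.9]
8.378 [95.3  0. ]
third
8.727 [-12.3 -14.6]
9.076 [-28.8 -24.2]
9.425 [-47.6 -27.5]
9.774 [-66.4 -24.2]
10.123 [-83.  -14.6]
10.472 [-95.3  -0. ]
10.821 [-101.8   17.9]
11.17 [-101.8   37.1]
11.519 [-95.3  55. ]
11.868 [-83.   69.6]
12.217 [-66.4  79.2]
12.566 [-47.6  82.5]
```

To row units: -110 mm / 750 = -0.1467, 8.3 mm / 750 = 0.0111.

advance --segments '[{"aperture":10, "xyz":[0.0361, -0.0044, 0]}, {"aperture":10, "xyz":[0.0583, -0.0172, 0]}, {"aperture":10, "xyz":[0.0745, -0.0367, 0]}, {"aperture":10, "xyz":[0.0833, -0.0605, 0]}, {"aperture":10, "xyz":[0.0833, -0.0861, 0]}, {"aperture":10, "xyz":[0.0745, -0.11, 0]}, {"aperture":10, "xyz":[0.0583, -0.1295, 0]}, {"aperture":10, "xyz":[0.0361, -0.1423, 0]}, {"aperture":10, "xyz":[0.0111, -0.1467, 0]}, {"aperture":10, "xyz":[-0.014, -0.1423, 0]}, {"aperture":10, "xyz":[-0.0361, -0.1295, 0]}, {"aperture":10, "xyz":[-0.0524, -0.11, 0]}]'

```text
t: 18.2
ee_pos: [567.4, -169.8, 131.1]
orientation: [-1.946, -2.463, -0.003]
ft_force: [-0.2, 4.9, 9.6]
width: 20.5
grip_force: 60.3
```

```bash
python3 -c "
from h import *
where();ang()"
```

```text
t 18.2 pos [ 567.4 -169.8  131.1] yaw 13.39 z [-0.001  0.003 -1.   ] F [-0.2  4.9  9.6] w 20.5 grip 60.3 j [ 0.57  0.69 -0.53  1.7   0.43  0.87  0.1 ]
a mod 4.168 R 55.8
```

To row units: 101.8 mm / 750 = 0.1357, 95.3 mm / 750 = 0.1271.

advance --segments '[{"aperture":10, "xyz":[-0.0087, 0.0239, 0]}, {"aperture":10, "xyz":[-0.0087, 0.0495, 0]}, {"aperture":10, "xyz":[0, 0.0733, 0]}, {"aperture":10, "xyz":[0.0164, 0.0928, 0]}, {"aperture":10, "xyz":[0.0384, 0.1056, 0]}, {"aperture":10, "xyz":[0.0635, 0.11, 0]}, {"aperture":10, "xyz":[0.0885, 0.1056, 0]}, {"aperture":10, "xyz":[0.1107, 0.0928, 0]}, {"aperture":10, "xyz":[0.1271, 0.0733, 0]}, {"aperture":10, "xyz":[0.1357, 0.0495, 0]}, {"aperture":10, "xyz":[0.1357, 0.0239, 0]}, {"aperture":10, "xyz":[0.1271, 0, 0]}]' --quiet true

```text
ok
```

```bash
python3 -c "
from h import *
where();ang()"
```

```text
t 19.7 pos [545.9 -79.8 131.1] yaw 13.4 z [ 0.003 -0.002 -1.   ] F [ 6.7 -4.1  3.7] w 20.4 grip 59.8 j [ 0.44  0.63 -0.52  1.82  0.43  0.8  -0.07]
a mod 2.141 R 53.3
```

To row units: -101.8 mm / 750 = -0.1357, -95.3 mm / 750 = -0.1271.

advance --segments '[{"aperture":10, "xyz":[-0.0164, -0.0195, 0]}, {"aperture":10, "xyz":[-0.0384, -0.0323, 0]}, {"aperture":10, "xyz":[-0.0635, -0.0367, 0]}, {"aperture":10, "xyz":[-0.0885, -0.0323, 0]}, {"aperture":10, "xyz":[-0.1107, -0.0195, 0]}, {"aperture":10, "xyz":[-0.1271, 0, 0]}, {"aperture":10, "xyz":[-0.1357, 0.0239, 0]}, {"aperture":10, "xyz":[-0.1357, 0.0495, 0]}, {"aperture":10, "xyz":[-0.1271, 0.0733, 0]}, {"aperture":10, "xyz":[-0.1107, 0.0928, 0]}, {"aperture":10, "xyz":[-0.0885, 0.1056, 0]}, {"aperture":10, "xyz":[-0.0653, 0.11, 0]}]' --quiet true

```text
ok
```

advance --segments '[{"aperture":10, "xyz":[0.0005, 0, 0]}, {"aperture":10, "xyz":[0.0011, 0, 0]}, {"aperture":10, "xyz":[0.0011, 0, 0]}]' --quiet true

```text
ok
```

```bash
python3 -c "
from h import *
where();ang();go(639.2,-105.0,131.1)"
```

```text
t 21.57 pos [ 639.1 -104.4  131.2] yaw 13.44 z [ 0.006  0.003 -1.   ] F [6.7 2.  4.8] w 20.5 grip 59.7 j [ 0.42  0.76 -0.51  1.54  0.42  0.95  0.01]
a mod 6.269 R 56.1
shift [-0.6 -0.   0.1] rv [0. 0. 0.]
```

To row units: -0.4 mm / 750 = -0.0005.

advance --segments '[{"aperture":10, "xyz":[-0.0005, 0, 0]}, {"aperture":10, "xyz":[-0.0005, 0, 0]}, {"aperture":10, "xyz":[-0.0005, 0, 0]}, {"aperture":10, "xyz":[-0.0005, 0, 0]}]' --quiet true

```text
ok
```

Run:
```python
from h import *
where();ang()
for n in("scene","top"):
    c=cam(n); im,d=ctrl.capture(n); np.savez("pics/f%s.npz"%n,im=im,d=d,K=c[0],p=c[1],R=c[3]["rotation"]); cv2.imwrite("pics/f%s.png"%n,im[...,::-1])
    P,h,_=cloud("pics/f%s.npz"%n,n); B=brown(h)&(np.abs(P[:,0]-537)<75)&(np.abs(P[:,1]-77)<160)
    b=P[B&(P[:,2]>74.5)&(P[:,2]<82)]; print(n,"bar",len(b),np.median(b[:,2]).round(1),cv2.minAreaRect(b[:,:2].astype(np.float32)))
where();ang()
```

```text
t 22.07 pos [ 639.2 -104.9  131.2] yaw 13.43 z [ 0.006  0.003 -1.   ] F [6.7 2.8 3.4] w 20.6 grip 59.7 j [ 0.42  0.76 -0.51  1.54  0.42  0.95  0.01]
a mod 6.259 R 56.1
scene bar 779 76.9 ((550.0964965820312, 84.77200317382812), (55.39255905151367, 249.74832153320312), 13.229806900024414)
top bar 613 77.8 ((535.5339965820312, 77.27921295166016), (75.85974884033203, 252.16842651367188), 13.607686996459961)
t 22.18 pos [ 639.2 -105.   131.2] yaw 13.43 z [ 0.006  0.003 -1.   ] F [6.  2.9 4.3] w 20.7 grip 59.7 j [ 0.42  0.76 -0.51  1.54  0.42  0.95  0.01]
a mod 6.258 R 56.1
```

View pics/fscene.png

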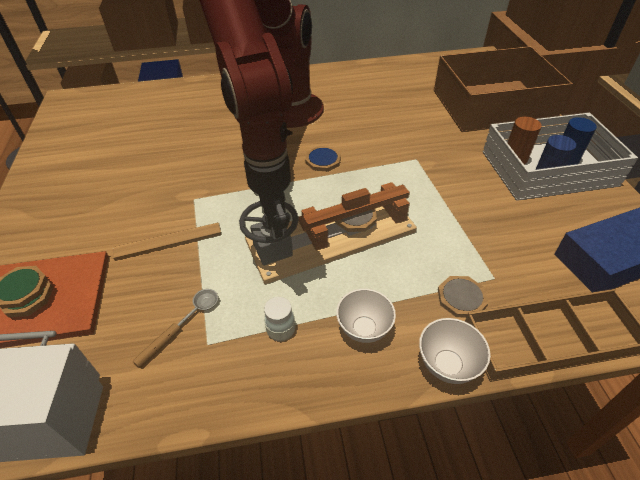

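The final scene view shows the bar flat on both rests from (305,225) to (408,192), grip up at (355,198). The gripper is holding the knob at about (270,215), and the bystanders are where they were. The tool is back at its stop-contact position after two full turns.

```bash
python3 -c "
from bench import ctrl
print(ctrl.sign_off())"
```

```text
the job is handed in; nothing more can be done
None
```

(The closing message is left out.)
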